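# Unlock the hand stamping press and mark a plate

### The job

Mark the plate that lies ready in the hand stamping press. Draw the locking pin straight out of the press, lay it down across the press in the open notch between the ram and the column so that its collar is close beside the side plate, and let go of it; then press the black palm head all the way down to its stop, pause there for a moment, and let it spring back up. Do not let the pin fall, keep the plate in its place on the bed, and leave the other things on the table where they are.

Things in the scene. Friction and masses are not known exactly. Their poses are not given: they have to be found in the camera images.
- press: Fixed grey hand stamping press: C-frame of two upright side plates (12 mm thick, outer faces at y = -37 and +37 mm) on a 295 x 200 x 22 mm base. Origin: on the vertical ram axis at table level; +x runs from ram to column (within 0.55 rad of away from the robot), z up. Frame arm: x = -35 to 110 mm, z = 125 to 190 mm (flat top edges); column x = 110 to 175 mm, also 190 mm high.
- press_bore (a point): Centre of the 15 mm bore for the pin, on the ram axis midway between the side plates, 165 mm above the table. It runs along the press's y axis through both side plates and the ram. Axes as the press.
- press_notch (a point): Where the parked pin's origin lies: midway between the side plates, 85 mm behind the ram axis (press +x), 176 mm above the table. The notch is cut in the top edges of both side plates, open above, 18 mm wide (press x) with 4 mm chamfers, 20 mm deep, floor at 170 mm. The parked pin lies along the press's y, handle to +y as in the bore. Axes as the press.
- pin: Loose steel locking pin with a black round handle, 169 mm long, 0.09 to 0.18 kg. Its axis is its y axis, handle to +y; starts level in the bore, along the press's y, collar 1 to 9 mm from the +y side plate, not latched. Origin on the axis: shank 12 mm thick from y = -47 (tip) to +38 mm, collar 26 mm thick to +46, handle 24 mm thick from +52 to +122. The tip is out after about 85 mm.
- pin_handle (a point): Point on the pin's axis at which to pinch the handle: pin y = +92 mm, 24 mm thick there. Nothing stands beside or just below it.
- ram (a joint): How far the ram with its palm head is pressed down: 0 = up, 0.025 m = at its stop. A spring pushes it up: about 5 N to start it, 12 N at the stop, and it returns by itself. While the pin is through it, it moves only a few mm.
- head_top (a point): Centre of the flat top of the black mushroom-shaped palm head (54 mm in diameter) on the ram; 235 mm above the table when up, 210 mm at the stop. Between the head and the arm of the frame the bare ram shows.
- plate: White side plate, 170 mm in diameter and 20 mm high, lying foot up on the round steel bed under the ram, loosely between four low lugs. Origin: centre of its underside, 32 mm above the table. Leave it there.
- pad_tin: Bystander: flat black stamp pad tin, 79 x 119 x 23 mm, on the -y side of the press. Origin: centre of its underside.
- wood_stamp: Bystander: small wooden hand stamp, 60 x 40 mm foot, 90 mm tall, on the -y side of the press. Origin: centre of its underside.
- jar: Bystander: glass jar with a green lid, 60 mm in diameter, 85 mm tall, standing beyond the pin's handle on the +y side. Origin: centre of its underside.
- food_box: Bystander: open lime-green food box, 120 x 155 x 85 mm, at the left. Origin: centre of its underside.
- brush: Bystander: dusting brush, 190 mm long, lying at the left near the robot.
- plate_pile: Bystander: pile of twelve white plates, 170 mm in diameter, about 85 mm high, at the right. Origin: centre of its underside.
Things that resemble listed ones, but are neither listed nor needed, are in the scene too. Of the things like the pin, leave any that is pink or purple; of the rest the smaller one is meant.

How it is judged:
By the outcome, as a careful person would: the job done as asked, in the order asked, and still so for the second after the job is handed in, with the robot touching nothing.
It also fails if it takes over 51 s, if anything falls off the work surface, if the arm or the gripper's body presses on something with over 40 N, if the wrist force passes 120 N, or if a joint passes its speed limit or range.

### The arm

A 6-joint arm with a two-finger parallel gripper is mounted at the origin on the work surface. World frame = base frame: x ahead of the robot, y to its left, z up, the work surface at z = 0. Lengths are in m, angles in rad, forces in N, time in s.
With the tool pointing down it reaches from about 0.225 to 0.875 m from the base axis. Payload 3.4 kg.
Tool frame: the origin (TCP) lies between the finger pads; the fingertips stand 14 mm ahead of it and the grasp point (between the pads) lies 5 mm behind it; z points along the fingers, y is the line along which they close (so a half turn about z gives the same grasp; the last joint's range is limited). The gripper opens to 85 mm and grips with 20 to 120 N. Pads are 22 mm wide; open, the fingers measure 114 mm over their backs; the gripper's body (76 mm by 85 mm) begins 54 mm behind the grasp point. The pads swing forward as they close: fully open they stand 13 mm farther back than shut.
Start: joints at [1.028, 0.276, 1.505, -0, 1.361, -0.121], TCP at [0.235, 0.525, 0.245] pointing down, gripper open.
Joint ranges: [-2.89, 2.89], [-0.75, 2.08], [0.22, 2.7], [-1.18, 4.32], [0.11, 2.71], [-2.7, 2.7]. Speed limits (rad/s): [2.57, 2.57, 3.14, 3.14, 3.14, 3.14].

### API

Orientations are given as a 3x3 rotation matrix whose columns are the frame's x, y, z axes.
In Python, from workcell import r, imaging, finder gives the robot as it stands.
- The arm moves only by the shell command python3 -m jog 'ROWS' [FORCE]. ROWS is JSON, a list of rows, each a list of 5 numbers: the opening in per cent of the stroke, from 0 (shut) to 100 (fully open), then the shift along the tool's x, y, z in m, then the turn about the tool's z in rad. In form: [[grip, dx, dy, dz, spin], ...]. A call has 1 to 8 rows; each row is the pose to reach, as a shift and turn from the pose commanded when the call began, along the tool's axes at that moment; what a row does not reach only later rows make up. A row lasts 1/8 s, in which the tool goes at most 62.5 mm and 10.7 degrees, less where a joint would pass 70% of its speed; a pose out of reach is approached as far as the arm can. A call with a gripper value outside its range is refused whole. The fingers move at their own pace and stop on an object; FORCE is the grip in N (left out, the last holds). Time passes only in rows, so rows that repeat a pose let the fingers close. It gives the time, the measured TCP pose, the force, the opening and the grip force at its end, in the units of the state.
- r.get_obs(): the state, without advancing time (a new reading comes with each control period).
- imaging.snapshot(name): name is "scene" or "top" or "wrist"; returns a dict with "frame" (480x640x3 uint8, blue, green, red), "depth" (480x640 float32, m along the optical axis (not along the pixel's ray), 0 where there is no reading), "intrinsics" (3x3 intrinsics, pixels), "R" (3x3) and "t" (3): a world point X has camera coordinates R X + t. Camera axes: x right, y down, z forward; pixel columns grow to the right and rows downward; lengths in m; the calibration is good to about 2 mm. The wrist camera is an equidistant fisheye: a pixel r from the principal point sees the ray r / f radians off the axis. A picture is of the moment at which its call begins.
- r.finish_job(): hands the job in; it is judged then, once.
Trained networks look in a picture, given as the dict that the camera call returned (one of the last four; its "shot" number tells which), for a name from the list of things; names that differ only in an ending like _2 or _b are one class to them, and where a whole thing is asked for, a point or a joint stands for the part that bears it (a point fixed in the world has none). Each returns a list of dicts, best first, with "p" (0 to 1); they miss things now and then, are a little off and sometimes report something else, mostly with a low value. They report only what shows in the picture. A call takes as long as a camera call. They do not tell look-alikes from the thing itself.
- finder.regions_of(picture, query): "mask" (480x640 bool, what is visible of it) and "box" ([left, top, right, bottom] in pixels, round what is visible of it).
- finder.mark_of(picture, query): "xy" ([column, row] in pixels: a listed point, or the origin of a listed thing).
The state is a dict: "time_s": time; "joint_positions": joint angles; "qvel": joint speeds; "effort": joint torques, N m; "ee_pos": TCP position; "eef_rot": TCP orientation; "wrist_force": force on the tool from outside, world axes, zero at the start; "moment": the same for the moment, N m; "width": finger opening in m; "grip_force": force on a finger pad.
Only numpy, scipy, OpenCV 4.12 (cv2) and the standard library are available. Lean on these libraries where they do the work, as an engineer would, in place of code of your own. Each camera call takes 0.05 s, during which the arm holds its last target. There are 200 camera calls.

## Working session

There is one attempt and no reset: what is moved stays moved. The work goes in short steps, Python scripts to look and compute and a shell command to move; the robot and the scene stay as the last step left them, time stands still between calls to the robot, and variables do not carry over. Pictures are saved under pics/ and viewed, at most 10 in all, crops included, and the job is handed in when it is done.

```bash
ls; mkdir -p pics; cat > h.py <<'E'
import numpy as np, cv2
from workcell import r, imaging, finder
def px2w(s,u,v,d):
    K=s["intrinsics"];c=np.array([(u-K[0,2])/K[0,0]*d,(v-K[1,2])/K[1,1]*d,d])
    return s["R"].T@(c-s["t"])
def cloud(s,m=None):
    d=s["depth"];K=s["intrinsics"];v,u=np.nonzero((d>0) if m is None else (d>0)&m)
    z=d[v,u];c=np.stack([(u-K[0,2])/K[0,0]*z,(v-K[1,2])/K[1,1]*z,z],1)
    return (c-s["t"])@s["R"],u,v
def w2px(s,X):
    c=s["R"]@np.asarray(X)+s["t"];K=s["intrinsics"];return K[0,0]*c[0]/c[2]+K[0,2],K[1,1]*c[1]/c[2]+K[1,2]
E
python3 - <<'E'
from h import *
for n in("scene","top"):
    s=imaging.snapshot(n);cv2.imwrite(f"pics/{n}0.png",s["frame"])
    print(n,(-s["R"].T@s["t"]).round(3))
    for q in("press","pin","jar","food_box"):
        for a in finder.regions_of(s,q)[:4]:
            P,_,_=cloud(s,a["mask"]);print(q,round(a["p"],2),np.round(a["box"]),np.median(P,0).round(3) if len(P) else 0)
    for q in("press_bore","press_notch","pin_handle","pin","head_top"):
        for a in finder.mark_of(s,q)[:4]:
            u,v=a["xy"];d=s["depth"][int(v),int(u)];print(q,round(a["p"],2),round(u),round(v),px2w(s,u,v,d).round(3))
E
```

```text
pics
scene [1.205 0.584 1.527]
press 0.8 [237. 218. 328. 318.] [ 0.639 -0.101  0.089]
pin 0.92 [311. 323. 375. 344.] [0.643 0.147 0.03 ]
pin 0.74 [291. 187. 324. 206.] [ 0.301 -0.291  0.022]
pin 0.71 [296. 237. 324. 253.] [ 0.513 -0.08   0.171]
pin 0.64 [389. 274. 454. 315.] [0.346 0.23  0.03 ]
jar 0.91 [352. 256. 371. 292.] [0.426 0.076 0.065]
food_box 0.96 [419. 336. 494. 409.] [0.484 0.482 0.02 ]
press_bore 0.81 282 234 [ 0.553 -0.146  0.196]
press_notch 0.76 270 256 [ 0.577 -0.191  0.054]
pin_handle 0.88 403 283 [0.357 0.195 0.042]
pin_handle 0.82 322 339 [0.673 0.125 0.03 ]
pin_handle 0.5 309 248 [ 0.453 -0.13   0.03 ]
pin_handle 0.47 301 206 [ 0.329 -0.282  0.02 ]
pin 0.92 360 329 [0.567 0.189 0.021]
pin 0.76 281 236 [ 0.558 -0.148  0.192]
pin 0.72 430 304 [ 0.337  0.295 -0.001]
pin 0.47 315 194 [ 0.257 -0.279  0.023]
head_top 0.59 283 238 [ 0.557 -0.139  0.19 ]
head_top 0.56 283 223 [ 0.542 -0.152  0.235]
top [ 0.312 -0.074  1.457]
press 0.72 [294. 152. 397. 285.] [ 0.598 -0.134  0.032]
press 0.62 [310. 230. 340. 250.] [ 0.511 -0.082  0.173]
press 0.56 [254. 270. 276. 290.] [0.412 0.062 0.084]
pin 0.81 [399. 302. 408. 369.] [ 0.307 -0.295  0.024]
pin 0.76 [155. 297. 239. 319.] [0.343 0.219 0.031]
pin 0.65 [307. 220. 370. 248.] [ 0.511 -0.082  0.173]
pin 0.64 [212. 172. 260. 244.] [0.636 0.143 0.031]
jar 0.76 [253. 270. 278. 293.] [0.412 0.061 0.083]
jar 0.59 [346. 213. 369. 237.] [ 0.539 -0.158  0.234]
food_box 0.58 [ 72. 220. 147. 273.] [0.503 0.494 0.008]
press_bore 0.61 353 226 [ 0.532 -0.15   0.233]
press_notch 0.66 342 192 [ 0.657 -0.133  0.052]
pin_handle 0.78 404 312 [ 0.339 -0.301  0.029]
pin_handle 0.76 223 306 [0.347 0.18  0.036]
pin_handle 0.62 318 246 [ 0.494 -0.071  0.167]
pin_handle 0.57 248 191 [0.661 0.124 0.037]
pin 0.85 179 312 [0.331 0.3   0.016]
pin 0.74 224 227 [0.565 0.19  0.015]
pin 0.74 406 350 [ 0.239 -0.309 -0.002]
head_top 0.72 358 223 [ 0.539 -0.163  0.235]
```

```bash
python3 - <<'E'
from h import *
a=cv2.imread("pics/scene0.png")[160:430,200:510];b=cv2.imread("pics/top0.png")[130:390,60:450]
a=cv2.resize(a,(400,348));b=cv2.resize(b,(400,267));
o=np.zeros((348,800,3),np.uint8);o[:,:400]=a;o[:267,400:]=b;cv2.imwrite("pics/both.png",o)
s=imaging.snapshot("top");c=s["frame"][140:300,240:410];cv2.imwrite("pics/close.png",cv2.resize(c,None,fx=3.5,fy=3.5,interpolation=cv2.INTER_CUBIC))
P,u,v=cloud(s)
near=(abs(P[:,0]-.6)<.2)&(abs(P[:,1]+.13)<.2)
# head top
h=P[near&(abs(P[:,2]-.235)<.006)];print("head",len(h),h.mean(0),(h.max(0)+h.min(0))/2)
t=P[near&(abs(P[:,2]-.19)<.006)].astype(np.float32);print("top",len(t),t.min(0),t.max(0));print(cv2.minAreaRect(t[:,:2]))
p=P[near&(P[:,2]>.155)&(P[:,2]<.182)];print("handle-ish",len(p),p.mean(0))
# pin direction
m=near&(P[:,2]>.165)&(P[:,2]<.182)&(P[:,1]>-.11)
q=P[m];print(len(q),q.min(0),q.max(0),q.mean(0)); print(cv2.fitLine(q[:,:2].astype(np.float32),cv2.DIST_L2,0,.01,.01).ravel())
E
```

```text
head 377 [ 0.53984466 -0.15795251  0.23426773] [ 0.54047    -0.15811143  0.23493189]
top 945 [ 0.49574673 -0.20428392  0.18400273] [ 0.7167001  -0.06247062  0.19598809]Traceback (most recent call last):
  File "<stdin>", line 10, in <module>
cv2.error: OpenCV(4.12.0) /io/opencv/modules/imgproc/src/convhull.cpp:143: error: (-215:Assertion failed) total >= 0 && (depth == CV_32F || depth == CV_32S) in function 'convexHull'
```

View pics/both.png

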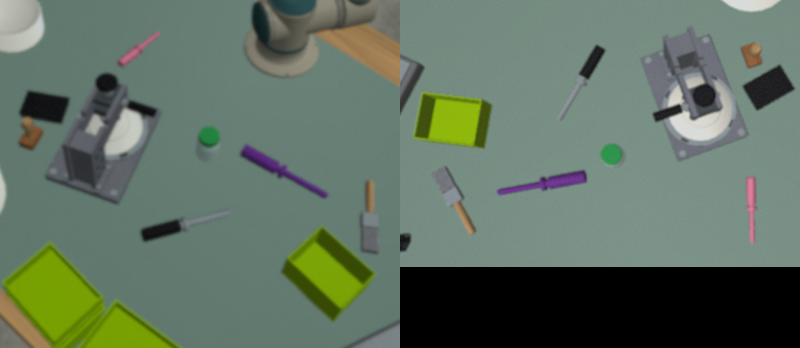

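View pics/close.png

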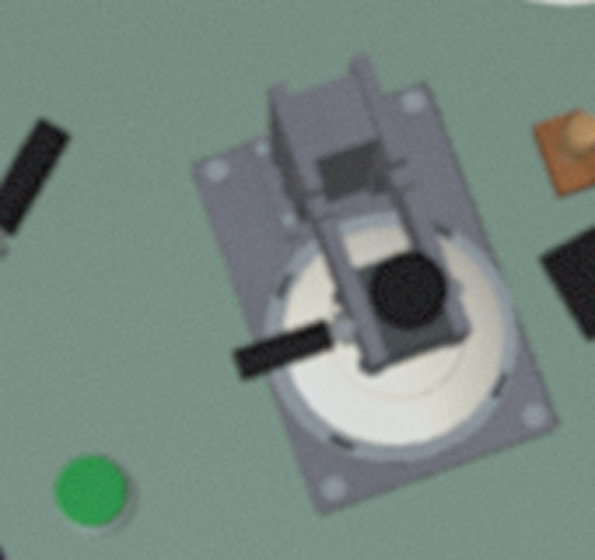

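The crop shows the target: black-handled pin in the press bore, crop (285,350), top-picture pixel (321,240). The other candidates, in the top picture, are the larger black-handled tool on the table at (235,210), purple at (200,308) and pink at (403,335). By the description the one in the press is meant.

```bash
python3 - <<'E'
from h import *
s=imaging.snapshot("top");P,u,v=cloud(s);P=P.astype(np.float64)
near=(abs(P[:,0]-.6)<.2)&(abs(P[:,1]+.13)<.2)
t=P[near&(abs(P[:,2]-.19)<.005)&(P[:,0]>.48)];(c,sz,a)=cv2.minAreaRect(t[:,:2].astype(np.float32));print("arm rect",c,sz,a)
m=near&(P[:,2]>.155)&(P[:,2]<.183)&(P[:,1]>-.115)&(P[:,0]<.56)&(P[:,0]>.46)
q=P[m];q=q[s["frame"][v[m],u[m]].max(1)<70]
vx,vy,x0,y0=cv2.fitLine(q[:,:2].astype(np.float32),cv2.DIST_HUBER,0,.001,.001).ravel();print("handle",len(q),q.mean(0),vx,vy,np.arctan2(-vx,vy),np.arctan2(vx,-vy))
b=P[near&(abs(P[:,2]-.022)<.005)];print("base",cv2.minAreaRect(b[:,:2].astype(np.float32)))
for yaw in (.30,.34,.38):
    R=np.array([[np.cos(yaw),-np.sin(yaw)],[np.sin(yaw),np.cos(yaw)]]);o=np.array([.5405,-.158])
    l=(q[:,:2]-o)@R;lt=(t[:,:2]-o)@R
    print(yaw,"handle local",np.percentile(l,[2,50,98],axis=0).round(4).tolist(),"arm",np.percentile(lt,[1,99],axis=0).round(4).tolist())
o=r.get_obs();print(o["eef_rot"],o["ee_pos"],o["time_s"],o["width"])
E
```

```text
arm rect (0.6068034768104553, -0.133393794298172) (0.2107345461845398, 0.07466653734445572) 20.72945785522461
handle 205 [ 0.50807612 -0.07466396  0.1738434 ] 0.36084494 -0.93262583 -2.772419 0.36917374
base ((0.5749414563179016, -0.14758892357349396), (0.3615138530731201, 0.34098726511001587), 88.56407928466797)
0.3 handle local [[-0.0159, 0.0566], [-0.0066, 0.0903], [0.0031, 0.1196]] arm [[-0.0338, -0.037], [0.173, 0.0449]]
0.34 handle local [[-0.0117, 0.0566], [-0.003, 0.0903], [0.0062, 0.12]] arm [[-0.0334, -0.0367], [0.1736, 0.039]]
0.38 handle local [[-0.0076, 0.0565], [0.0005, 0.0903], [0.0103, 0.1203]] arm [[-0.0332, -0.0394], [0.1735, 0.036]]
[[-9.12348703e-01  4.09414020e-01  6.07048360e-05]
 [ 4.09414023e-01  9.12348702e-01  5.69459498e-05]
 [-3.20695081e-05  7.68079746e-05 -9.99999997e-01]] [0.23543495 0.5246222  0.24531942] 1.1 0.08606184815355691
```

```bash
R='[100,-0.492,-0.432,-0.015,0.785]'; python3 -m jog '[[100,-0.06,-0.05,-0.015,0.1],[100,-0.12,-0.10,-0.015,0.2],[100,-0.492,-0.432,-0.015,0.785],[100,-0.492,-0.432,-0.015,0.785],[100,-0.492,-0.432,-0.015,0.785],[100,-0.492,-0.432,-0.015,0.785],[100,-0.492,-0.432,-0.015,0.785],[100,-0.492,-0.432,-0.015,0.785]]'; python3 - <<'E'
from h import *
o=r.get_obs();R=o["eef_rot"];print(R.round(3).tolist());d=np.array([.5075,-.0711,.26])-o["ee_pos"];print("shift",R.T@d,"spin",np.arctan2(R[1,1],R[0,1])-.364)
E
```

```text
time_s: 2.1
ee_pos: [0.4442, 0.0694, 0.2604]
eef_rot: [[-0.356, 0.935, 0.001], [0.935, 0.356, 0.0], [-0.0, 0.001, -1.0]]
wrist_force: [1.3, 1.7, -0.2]
width: 0.085
grip_force: 0.0
[[-0.356, 0.935, 0.001], [0.935, 0.356, 0.0], [-0.0, 0.001, -1.0]]
shift [-0.15383759  0.0091994   0.00039099] spin -0.00021014994617674088
```

```bash
python3 -m jog '[[100,-0.05,0.003,0,0],[100,-0.10,0.006,0,0],[100,-0.15,0.009,0,0],[100,-0.15,0.009,0,0],[100,-0.15,0.009,0,0]]'; python3 - <<'E'
from h import *
s=imaging.snapshot("wrist");cv2.imwrite("pics/w1.png",s["frame"])
o=r.get_obs();R=o["eef_rot"];d=np.array([.5075,-.0711,.26])-o["ee_pos"];print(o["ee_pos"],"shift",R.T@d)
K=s["intrinsics"];print(K)
for q in("pin_handle","press_bore","head_top","press_notch"):
  for a in finder.mark_of(s,q)[:2]:
    u,v=a["xy"];dx=np.array([u-K[0,2],v-K[1,2]]);rr=np.hypot(*dx);th=rr/K[0,0]
    dep=s["depth"][int(v),int(u)];c=np.array([*(dx/rr*np.tan(th)),1])*dep
    print(q,a["p"],u,v,dep,s["R"].T@(c-s["t"]))
# handle cloud
vv,uu=np.mgrid[:480,:640];dx=uu-K[0,2];dy=vv-K[1,2];rr=np.hypot(dx,dy)+1e-9;t=np.tan(np.minimum(rr/K[0,0],1.4))/rr*s["depth"]
C=np.stack([dx*t,dy*t,s["depth"]],-1);W=(C-s["t"])@s["R"]
yaw=.364;A=np.array([[np.cos(yaw),-np.sin(yaw)],[np.sin(yaw),np.cos(yaw)]])
L=(W[...,:2]-[.5406,-.158])@A
m=(s["depth"]>0)&(W[...,2]>.16)&(W[...,2]<.185)&(L[...,1]>.05)&(L[...,1]<.14)&(abs(L[...,0])<.04)
print(m.sum(),np.percentile(L[m],[1,50,99],axis=0),W[m][:,2].max())
l=L[m];print(np.polyfit(l[:,1],l[:,0],1))
E
```

```text
time_s: 2.72
ee_pos: [0.5049, -0.0654, 0.2597]
eef_rot: [[-0.355, 0.935, -0.001], [0.935, 0.355, 0.001], [0.001, -0.001, -1.0]]
wrist_force: [0.8, 0.7, 0.0]
width: 0.0855
grip_force: 0.0
[ 0.50474853 -0.06485236  0.25989626] shift [-0.00681787  0.00034441 -0.00011092]
[[371.64829954   0.         316.92092713]
 [  0.         371.64829954 234.55673766]
 [  0.           0.           1.        ]]
pin_handle 0.87 526.1 101.2 0.32602558 [0.66695796 0.11734639 0.0374784 ]
pin_handle 0.79 317.9 253.2 0.2237856 [ 0.50670634 -0.06912215  0.17535123]
press_bore 0.52 315.5 252.4 0.22338901 [ 0.50514703 -0.06908502  0.17560379]
press_notch 0.88 435.7 380.0 0.07376165 [ 0.52343604 -0.0418543   0.32546646]
4108 [[-1.19364215e-02  5.38450568e-02]
 [ 2.21030201e-05  9.21821706e-02]
 [ 1.17147335e-02  1.22739506e-01]] 0.17749363903418086
[ 0.00492625 -0.00064487]
```

View pics/w1.png

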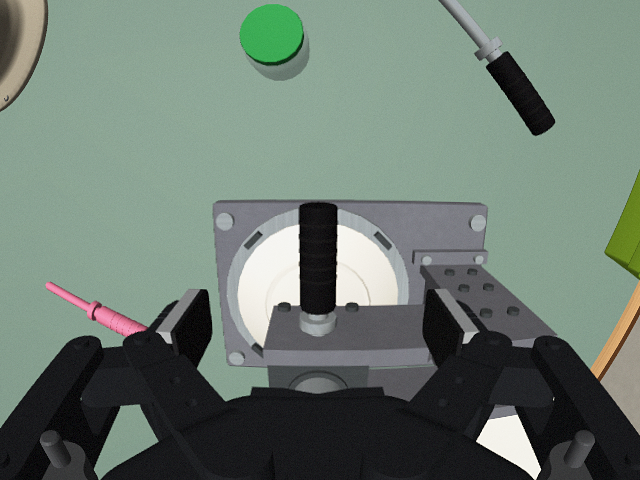

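```bash
python3 -m jog '[[100,-0.004,0,0.04,0],[100,-0.004,0,0.08,0],[100,-0.004,0,0.10,0],[100,-0.004,0,0.10,0],[100,-0.004,0,0.10,0],[0,-0.004,0,0.10,0],[0,-0.004,0,0.10,0],[0,-0.004,0,0.10,0]]' 60; python3 -m jog '[[0,0,0,0,0],[0,0,0,0,0],[0,0,0,0,0]]'
```

```text
time_s: 3.98
ee_pos: [0.5069, -0.0695, 0.1604]
eef_rot: [[-0.356, 0.935, 0.001], [0.935, 0.356, -0.0], [-0.0, 0.001, -1.0]]
wrist_force: [0.2, -0.7, 0.4]
width: 0.0323
grip_force: 0.0
time_s: 4.35
ee_pos: [0.5068, -0.0694, 0.1601]
eef_rot: [[-0.356, 0.934, 0.0], [0.934, 0.356, -0.0], [-0.0, 0.0, -1.0]]
wrist_force: [-0.8, 0.7, 1.5]
width: 0.0222
grip_force: 58.6
```

```bash
python3 -m jog '[[0,0.005,0,0,0],[0,0.01,0,0,0],[0,0.02,0,0,0],[0,0.03,0,0,0]]'; python3 -m jog '[[0,0.015,0,0,0],[0,0.03,0,0,0],[0,0.045,0,0,0],[0,0.06,0,0,0],[0,0.07,0,0,0],[0,0.07,0,0,0],[0,0.07,0,0,0]]'
```

```text
time_s: 4.85
ee_pos: [0.4958, -0.0406, 0.1599]
eef_rot: [[-0.356, 0.934, 0.0], [0.934, 0.356, 0.0], [0.0, 0.0, -1.0]]
wrist_force: [0.4, -0.8, -0.5]
width: 0.0222
grip_force: 58.6
time_s: 5.72
ee_pos: [0.4713, 0.0239, 0.16]
eef_rot: [[-0.356, 0.934, 0.0], [0.934, 0.356, -0.0], [-0.0, 0.0, -1.0]]
wrist_force: [1.0, 0.2, -1.1]
width: 0.0218
grip_force: 58.7
```

```bash
python3 -m jog '[[0,0,0,-0.03,0],[0,0,0,-0.06,0],[0,0,0,-0.06,0],[0,0,0,-0.06,0]]'; cat > pinfit.py <<'E'
from h import *
yaw=.364;A=np.array([[np.cos(yaw),-np.sin(yaw)],[np.sin(yaw),np.cos(yaw)]]);O=np.array([.5406,-.158])
def wcloud(s):
    K=s["intrinsics"];vv,uu=np.mgrid[:480,:640];dx=uu-K[0,2];dy=vv-K[1,2];rr=np.hypot(dx,dy)+1e-9;t=np.tan(np.minimum(rr/K[0,0],1.4))/rr*s["depth"]
    W=(np.stack([dx*t,dy*t,s["depth"]],-1)-s["t"])@s["R"];return W,(W[...,:2]-O)@A
def report(top=False):
    o=r.get_obs();e=o["ee_pos"];lc=(e[:2]-O)@A;print("tcp local",lc.round(4),e[2].round(4))
    for n in("wrist","top","scene"):
        s=imaging.snapshot(n)
        if n=="wrist":W,L=wcloud(s);W=W.reshape(-1,3);L=L.reshape(-1,2);F=s["frame"].reshape(-1,3)
        else:W,u,v=cloud(s);L=(W[:,:2]-O)@A
        z0=e[2]+.005
        m=(abs(W[:,2]-z0)<.02)&(abs(L[:,0]-lc[0])<.02)&(L[:,1]<lc[1]-.02)&(L[:,1]>lc[1]-.145)
        l=L[m];w=W[m];print(n,m.sum())
        for a in np.arange(-.145,-.02,.0125):
            k=(l[:,1]-lc[1]>a)&(l[:,1]-lc[1]<=a+.0125)
            if k.sum()>3:print("  y%+.4f n%d xmid %.4f xw %.4f zmax %.4f"%(a+.006,k.sum(),(l[k,0].max()+l[k,0].min())/2-lc[0],np.ptp(l[k,0]),np.percentile(w[k,2],90)-z0))
E
python3 - <<'E'
from pinfit import *
report()
s=imaging.snapshot("wrist");cv2.imwrite("pics/w2.png",s["frame"])
E
```

```text
time_s: 6.22
ee_pos: [0.4706, 0.0238, 0.2191]
eef_rot: [[-0.355, 0.935, -0.001], [0.935, 0.355, 0.0], [0.001, -0.001, -1.0]]
wrist_force: [0.4, -0.1, -1.5]
width: 0.0221
grip_force: 59.1
tcp local [-0.0007  0.1948] 0.2191
wrist 1107
  y-0.0390 n14 xmid -0.0002 xw 0.0237 zmax 0.0000
  y-0.0265 n1093 xmid -0.0002 xw 0.0234 zmax 0.0094
top 217
  y-0.1390 n14 xmid -0.0005 xw 0.0108 zmax 0.0031
  y-0.1265 n26 xmid -0.0005 xw 0.0118 zmax 0.0043
  y-0.1140 n27 xmid -0.0006 xw 0.0116 zmax 0.0037
  y-0.1015 n28 xmid -0.0002 xw 0.0122 zmax 0.0050
  y-0.0890 n27 xmid -0.0003 xw 0.0117 zmax 0.0042
  y-0.0765 n28 xmid 0.0001 xw 0.0122 zmax 0.0035
  y-0.0640 n27 xmid -0.0004 xw 0.0107 zmax 0.0046
  y-0.0515 n32 xmid -0.0043 xw 0.0167 zmax 0.0096
  y-0.0390 n8 xmid -0.0073 xw 0.0084 zmax 0.0083
scene 173
  y-0.1390 n5 xmid -0.0023 xw 0.0092 zmax 0.0011
  y-0.1265 n16 xmid 0.0003 xw 0.0140 zmax 0.0033
  y-0.1140 n16 xmid 0.0001 xw 0.0107 zmax 0.0023
  y-0.1015 n13 xmid 0.0001 xw 0.0105 zmax 0.0045
  y-0.0890 n17 xmid 0.0002 xw 0.0123 zmax 0.0041
  y-0.0765 n18 xmid 0.0014 xw 0.0082 zmax 0.0054
  y-0.0640 n14 xmid -0.0010 xw 0.0100 zmax 0.0030
  y-0.0515 n28 xmid -0.0016 xw 0.0261 zmax 0.0091
  y-0.0390 n28 xmid 0.0005 xw 0.0195 zmax 0.0093
  y-0.0265 n18 xmid 0.0014 xw 0.0187 zmax 0.0111
```

View pics/w2.png

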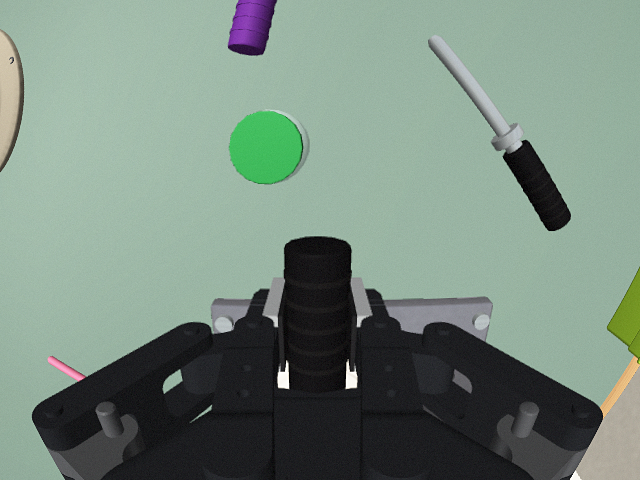

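Pin is held firmly, straight and level: the handle is between the pads at (318,320), and the jar at (266,147) is untouched. Moving over the notch.

```bash
python3 -m jog '[[0,0,0.04,0,0],[0,0,0.0857,0,0],[0,-0.03,0.0857,0,0],[0,-0.06,0.0857,0,0],[0,-0.09,0.0857,0,0],[0,-0.095,0.0857,0,0],[0,-0.095,0.0857,0,0],[0,-0.095,0.0857,0,0]]'; python3 - <<'E'
from pinfit import *
o=r.get_obs();e=o["ee_pos"];lc=(e[:2]-O)@A;print("tcp local",lc.round(4),e[2].round(4))
for n in("top","scene"):
    s=imaging.snapshot(n);cv2.imwrite(f"pics/{n}3.png",s["frame"]);W,u,v=cloud(s);L=(W[:,:2]-O)@A
    m=(abs(W[:,2]-.222)<.02)&(abs(L[:,0]-.085)<.02)&(L[:,1]<.08)&(L[:,1]>-.06)
    l=L[m];w=W[m]
    print(n,"tip",np.percentile(l[:,1],1));w_=abs(l[:,0]-.085)>.0075;print(" collar",np.sort(l[w_,1])[:60].round(4).tolist()[::4]); sh=l[:,1]<.03
    print(" shank fit",np.polyfit(l[sh,1],l[sh,0],1),"z",np.polyfit(l[sh,1],w[sh,2],1),"zmed",np.percentile(w[sh,2],95))
    t=(abs(W[:,2]-.19)<.005)&(L[:,0]>-.03)&(L[:,0]<.17)&(abs(L[:,1])<.06);print(" plate outer y",np.percentile(L[t,1],[.5,99.5]),"notch x gap near:")
    for sgn in(1,-1):
        k=t&(abs(L[:,1]-sgn*.031)<.008);x=np.sort(L[k,0]);g=np.diff(x);i=np.argsort(g)[-2:];print("  ",[(x[j].round(4),x[j+1].round(4)) for j in i])
s=cv2.imread("pics/top3.png")[160:260,290:400];cv2.imwrite("pics/c3.png",cv2.resize(s,None,fx=5,fy=5,interpolation=cv2.INTER_CUBIC))
E
```

```text
time_s: 7.42
ee_pos: [0.5845, -0.0332, 0.2198]
eef_rot: [[-0.357, 0.934, -0.001], [0.934, 0.357, 0.001], [0.001, -0.0, -1.0]]
wrist_force: [0.2, 0.4, -1.4]
width: 0.0217
grip_force: 59.2
tcp local [0.0854 0.101 ] 0.2198
top tip -0.03709168481095452
 collar [0.047, 0.0506, 0.054]
 shank fit [-0.00813689  0.08461892] z [0.00861859 0.22591672] zmed 0.23062137392848384
 plate outer y [-0.03774338  0.03663072] notch x gap near:
   [(np.float64(0.115), np.float64(0.1191)), (np.float64(0.0749), np.float64(0.099))]
   [(np.float64(-0.0036), np.float64(-0.0009)), (np.float64(0.0737), np.float64(0.0985))]
scene tip -0.03501752092886878
 collar [-0.0217, 0.0404, 0.0508, 0.0544, 0.0558, 0.0646, 0.0687]
 shank fit [-0.00364144  0.08598272] z [0.0127226  0.22495342] zmed 0.23142318198858267
 plate outer y [-0.035853    0.03956299] notch x gap near:
   [(np.float64(0.0778), np.float64(0.0934)), (np.float64(0.0573), np.float64(0.0731))]
   [(np.float64(0.0586), np.float64(0.0703)), (np.float64(0.0748), np.float64(0.095))]
```

View pics/c3.png

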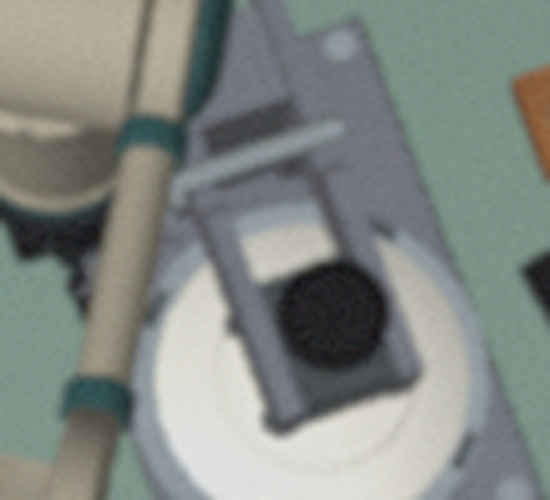

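The picture shows the shank crossing both side plates over the notch, crop (180,185) to (340,125). Needs about 6.5 mm more inward; then lowering.

```bash
python3 -m jog '[[0,-0.0065,0.0005,0,0],[0,-0.0065,0.0005,0.01,0],[0,-0.0065,0.0005,0.02,0],[0,-0.0065,0.0005,0.03,0],[0,-0.0065,0.0005,0.034,0],[0,-0.0065,0.0005,0.038,0],[0,-0.0065,0.0005,0.038,0]]'; python3 -m jog '[[0,0,0,0.003,0],[0,0,0,0.005,0],[0,0,0,0.005,0]]';  python3 -m jog '[[0,0,0,0.001,0],[0,0,0,0.002,0],[0,0,0,0.002,0]]'
```

```text
time_s: 8.4
ee_pos: [0.5878, -0.0401, 0.1818]
eef_rot: [[-0.356, 0.934, -0.0], [0.934, 0.356, 0.0], [0.0, -0.0, -1.0]]
wrist_force: [-0.6, -0.2, -1.5]
width: 0.0219
grip_force: 59.2
time_s: 8.78
ee_pos: [0.5877, -0.0401, 0.1769]
eef_rot: [[-0.356, 0.934, -0.0], [0.934, 0.356, 0.0], [0.0, -0.0, -1.0]]
wrist_force: [-0.0, 0.2, -1.5]
width: 0.0221
grip_force: 59.2
time_s: 9.15
ee_pos: [0.5878, -0.0401, 0.1749]
eef_rot: [[-0.356, 0.934, -0.0], [0.934, 0.356, 0.0], [0.0, -0.0, -1.0]]
wrist_force: [-0.6, -0.9, -1.6]
width: 0.0221
grip_force: 59.2
```

```bash
python3 -m jog '[[0,0,0,0.001,0],[0,0,0,0.002,0],[0,0,0,0.002,0]]';python3 -m jog '[[0,0,0,0.001,0],[0,0,0,0.002,0],[0,0,0,0.002,0]]'; python3 - <<'E'
from h import *
s=imaging.snapshot("scene");cv2.imwrite("pics/c4.png",cv2.resize(s["frame"][205:275,235:335],None,fx=7,fy=7,interpolation=cv2.INTER_CUBIC))
E
```

```text
time_s: 9.52
ee_pos: [0.5879, -0.0401, 0.1731]
eef_rot: [[-0.356, 0.934, 0.0], [0.934, 0.356, 0.0], [-0.0, 0.0, -1.0]]
wrist_force: [-0.2, -0.4, -0.4]
width: 0.0222
grip_force: 59.3
time_s: 9.9
ee_pos: [0.588, -0.04, 0.1716]
eef_rot: [[-0.356, 0.934, 0.001], [0.934, 0.356, 0.0], [-0.0, 0.001, -1.0]]
wrist_force: [-1.3, 1.6, 4.0]
width: 0.0223
grip_force: 59.7
```

View pics/c4.png

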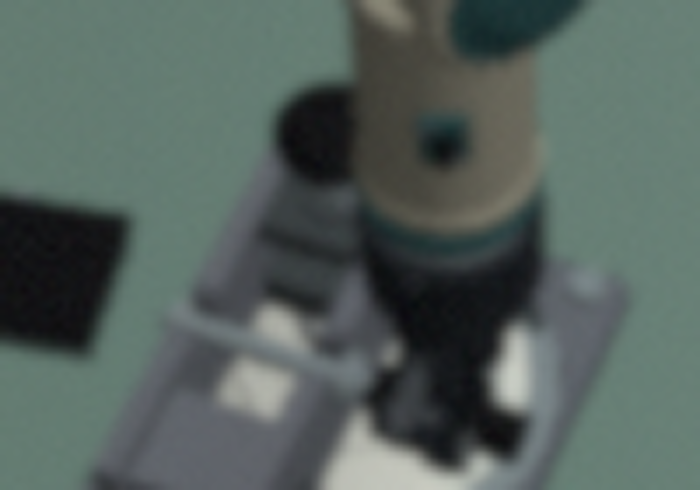

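```bash
python3 -m jog '[[30,0,0,-0.001,0],[35,0,0,-0.001,0],[45,0,0,-0.001,0],[55,0,0,-0.001,0],[55,0,0,-0.001,0],[55,0,0,-0.001,0],[55,0,0,-0.001,0]]'; python3 -m jog '[[60,0,0,-0.02,0],[60,0,0,-0.05,0],[60,0,0,-0.10,0],[60,0,0,-0.12,0],[60,0.06,0,-0.12,0],[60,0.06,0,-0.12,0],[60,0.06,0,-0.12,0]]'; cat >view5.py <<'E'
from pinfit import *
s=imaging.snapshot("wrist");W,L=wcloud(s)
m=(s["depth"]>0)&(W[...,2]>.15)&(W[...,2]<.2)&(abs(L[...,0]-.085)<.03)&(L[...,1]>.038)&(L[...,1]<.14)
l=L[m];z=W[m][:,2];print(m.sum())
for a in np.arange(.038,.135,.004):
    k=abs(l[:,1]-a-.002)<=.002
    if k.sum()>5:print("%.3f n%d xmid %.4f w %.4f ztop %.4f"%(a,k.sum(),(l[k,0].max()+l[k,0].min())/2,np.ptp(l[k,0]),np.percentile(z[k],95)))
f=s["frame"];t=imaging.snapshot("top")["frame"][150:270,280:410];o=np.zeros((480,800,3),np.uint8)
o[:,:400]=cv2.resize(f,(640,480))[:,120:520];o[:369,400:]=cv2.resize(t,(400,369),interpolation=cv2.INTER_CUBIC);import sys;cv2.imwrite(sys.argv[1],o)
E
python3 view5.py pics/v5.png
```

```text
time_s: 10.82
ee_pos: [0.5879, -0.0401, 0.172]
eef_rot: [[-0.356, 0.934, 0.0], [0.934, 0.356, 0.0], [0.0, 0.0, -1.0]]
wrist_force: [0.6, 0.1, 0.1]
width: 0.0471
grip_force: 0.0
time_s: 11.7
ee_pos: [0.5665, 0.0159, 0.2921]
eef_rot: [[-0.357, 0.934, 0.0], [0.934, 0.357, -0.001], [-0.001, 0.0, -1.0]]
wrist_force: [0.6, -0.8, -0.5]
width: 0.0514
grip_force: 0.0
3399
0.038 n117 xmid 0.0848 w 0.0246 ztop 0.1891
0.042 n278 xmid 0.0852 w 0.0253 ztop 0.1887
0.046 n72 xmid 0.0856 w 0.0246 ztop 0.1871
0.050 n64 xmid 0.0853 w 0.0216 ztop 0.1880
0.054 n126 xmid 0.0852 w 0.0232 ztop 0.1883
0.058 n134 xmid 0.0853 w 0.0230 ztop 0.1881
0.062 n135 xmid 0.0853 w 0.0228 ztop 0.1882
0.066 n147 xmid 0.0853 w 0.0227 ztop 0.1880
0.070 n120 xmid 0.0852 w 0.0241 ztop 0.1880
0.074 n170 xmid 0.0852 w 0.0241 ztop 0.1882
0.078 n134 xmid 0.0857 w 0.0231 ztop 0.1882
0.082 n163 xmid 0.0852 w 0.0238 ztop 0.1881
0.086 n157 xmid 0.0857 w 0.0228 ztop 0.1880
0.090 n156 xmid 0.0852 w 0.0235 ztop 0.1883
0.094 n160 xmid 0.0852 w 0.0235 ztop 0.1879
0.098 n149 xmid 0.0854 w 0.0231 ztop 0.1885
0.102 n179 xmid 0.0852 w 0.0232 ztop 0.1880
0.106 n150 xmid 0.0861 w 0.0229 ztop 0.1881
0.110 n191 xmid 0.0856 w 0.0237 ztop 0.1883
0.114 n164 xmid 0.0857 w 0.0219 ztop 0.1878
0.118 n427 xmid 0.0852 w 0.0227 ztop 0.1876
0.122 n6 xmid 0.0868 w 0.0167 ztop 0.1826
```

View pics/v5.png

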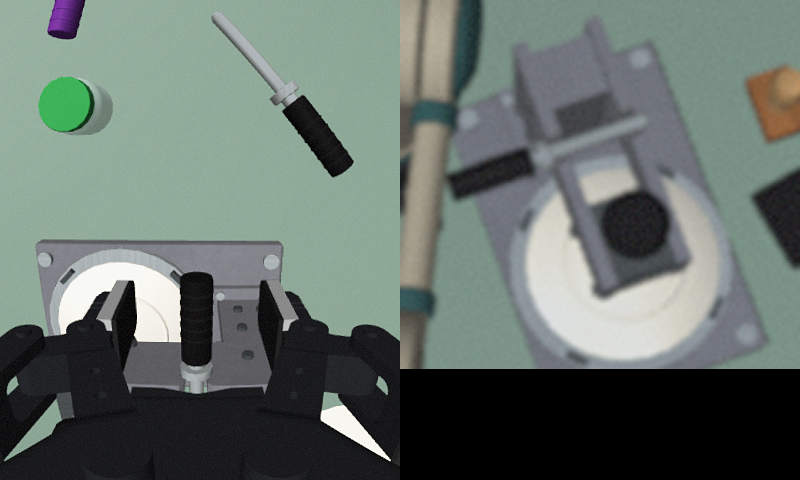

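Pin lies level in the notch (handle at (497,172) right panel), collar against the side plate; released. Next, the head.

```bash
python3 -m jog '[[0,-0.04,-0.02,0,0],[0,-0.08,-0.045,0,0],[0,-0.12,-0.07,0,0],[0,-0.153,-0.0865,0,0],[0,-0.153,-0.0865,0,0],[0,-0.153,-0.0865,0,0],[0,-0.153,-0.0865,0,0],[0,-0.153,-0.0865,0,0]]' 40; python3 -m jog '[[0,0,0,0.02,0],[0,0,0,0.038,0],[0,0,0,0.038,0],[0,0,0,0.038,0]]'; python3 -m jog '[[0,0,0,0.005,0],[0,0,0,0.01,0],[0,0,0,0.01,0]]'
```

```text
time_s: 12.8
ee_pos: [0.5403, -0.1569, 0.292]
eef_rot: [[-0.357, 0.934, 0.0], [0.934, 0.357, 0.0], [0.0, 0.0, -1.0]]
wrist_force: [-0.2, -0.7, 0.5]
width: 0.0005
grip_force: 0.0
time_s: 13.3
ee_pos: [0.5406, -0.1576, 0.2547]
eef_rot: [[-0.357, 0.934, 0.001], [0.934, 0.357, -0.0], [-0.001, 0.001, -1.0]]
wrist_force: [0.7, 0.3, 0.2]
width: 0.0002
grip_force: 0.0
time_s: 13.68
ee_pos: [0.5408, -0.158, 0.2449]
eef_rot: [[-0.356, 0.935, 0.002], [0.935, 0.356, -0.001], [-0.001, 0.002, -1.0]]
wrist_force: [0.2, 0.3, 6.4]
width: -0.0002
grip_force: 2.9
```

Contact at 6.4 N, as expected for the spring. Pressing on.

```bash
python3 -m jog '[[0,0,0,0.005,0],[0,0,0,0.01,0],[0,0,0,0.015,0],[0,0,0,0.018,0],[0,0,0,0.018,0]]'; python3 -m jog '[[0,0,0,0.002,0],[0,0,0,0.004,0],[0,0,0,0.004,0]]'
```

```text
time_s: 14.3
ee_pos: [0.5408, -0.158, 0.228]
eef_rot: [[-0.356, 0.935, 0.003], [0.935, 0.356, -0.001], [-0.002, 0.003, -1.0]]
wrist_force: [-1.1, 1.3, 10.2]
width: 0.0002
grip_force: 5.3
time_s: 14.68
ee_pos: [0.5409, -0.158, 0.2244]
eef_rot: [[-0.356, 0.935, 0.003], [0.935, 0.356, -0.001], [-0.002, 0.003, -1.0]]
wrist_force: [-0.9, 1.3, 12.8]
width: 0.0002
grip_force: 5.8
```

```bash
python3 -m jog '[[0,0,0,0.001,0],[0,0,0,0.002,0],[0,0,0,0.002,0]]'
```

```text
time_s: 15.05
ee_pos: [0.5408, -0.158, 0.224]
eef_rot: [[-0.356, 0.934, 0.004], [0.934, 0.356, -0.002], [-0.003, 0.004, -1.0]]
wrist_force: [-3.7, 1.5, 18.7]
width: 0.0003
grip_force: 9.0
```

At the stop: the force jumps and travel ends. Hold a moment, then rise.

```bash
python3 -m jog '[[0,0,0,0.001,0],[0,0,0,0.001,0],[0,0,0,0.001,0],[0,0,0,0.001,0],[0,0,0,0.001,0],[0,0,0,0.001,0],[0,0,0,0.001,0],[0,0,0,0.001,0]]'; python3 -m jog '[[0,0,0,-0.005,0],[0,0,0,-0.012,0],[0,0,0,-0.02,0],[0,0,0,-0.028,0],[0,0,0,-0.04,0],[0,0,0,-0.07,0],[0,0,0,-0.10,0],[0,0,0,-0.10,0]]';  python3 -m jog '[[0,0.06,0,0,0],[0,0.12,0,0,0],[0,0.16,0,0,0],[0,0.16,0,0,0],[0,0.16,0,0,0]]'; python3 view5.py pics/v6.png; python3 - <<'E'
from pinfit import *
s=imaging.snapshot("top");P,u,v=cloud(s)
h=P[(np.hypot(*(P[:,:2]-O).T)<.022)];print("head z",np.median(h[:,2]))
f=s["frame"][140:300,240:410];cv2.imwrite("pics/end.png",cv2.resize(f,None,fx=3.5,fy=3.5,interpolation=cv2.INTER_CUBIC))
E
```

```text
time_s: 16.05
ee_pos: [0.5408, -0.1579, 0.2239]
eef_rot: [[-0.356, 0.934, 0.005], [0.934, 0.356, -0.002], [-0.004, 0.004, -1.0]]
wrist_force: [-5.3, 2.0, 22.0]
width: 0.0002
grip_force: 11.1
time_s: 17.05
ee_pos: [0.5411, -0.1583, 0.3213]
eef_rot: [[-0.356, 0.934, 0.004], [0.934, 0.356, -0.002], [-0.003, 0.003, -1.0]]
wrist_force: [-0.3, 0.8, -0.2]
width: 0.0001
grip_force: 0.0
time_s: 17.68
ee_pos: [0.483, -0.0086, 0.3182]
eef_rot: [[-0.356, 0.934, -0.001], [0.934, 0.356, -0.0], [-0.0, -0.001, -1.0]]
wrist_force: [0.4, -0.6, -0.8]
width: 0.0
grip_force: 0.0
1657
0.070 n8 xmid 0.0937 w 0.0052 ztop 0.1853
0.074 n50 xmid 0.0851 w 0.0243 ztop 0.1876
0.078 n115 xmid 0.0847 w 0.0231 ztop 0.1881
0.082 n136 xmid 0.0848 w 0.0241 ztop 0.1884
0.086 n121 xmid 0.0851 w 0.0233 ztop 0.1881
0.090 n121 xmid 0.0853 w 0.0240 ztop 0.1883
0.094 n129 xmid 0.0852 w 0.0230 ztop 0.1879
0.098 n121 xmid 0.0849 w 0.0238 ztop 0.1884
0.102 n145 xmid 0.0851 w 0.0245 ztop 0.1883
0.106 n122 xmid 0.0842 w 0.0227 ztop 0.1882
0.110 n147 xmid 0.0845 w 0.0235 ztop 0.1881
0.114 n134 xmid 0.0854 w 0.0232 ztop 0.1883
0.118 n304 xmid 0.0852 w 0.0226 ztop 0.1874
head z 0.23521175396091926
```

View pics/end.png

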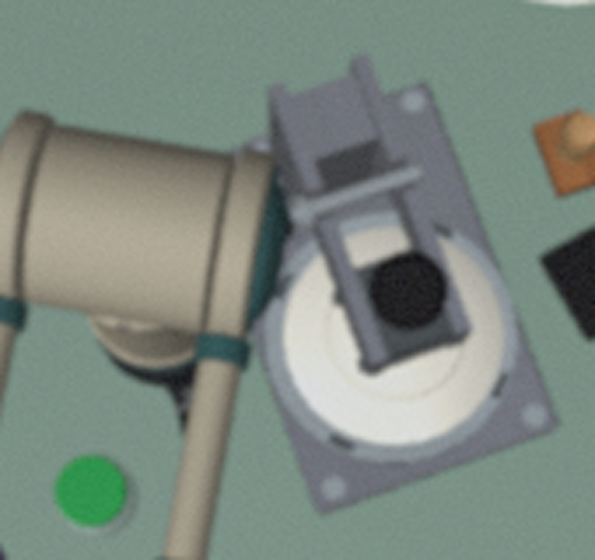

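The head at (408,288) is back up at 235 mm, the pin is parked across the press at (360,190), and the plate and bystanders are where they were.

```bash
python3 -c "
from workcell import r;print(r.finish_job())"
```

```text
the job is handed in; nothing more can be done
None
```

The pin is parked level in the notch with its collar about 1 mm from the side plate; the palm head was pressed to its stop, held for 1 s and sprang back up, and the job was handed in at about 18 s.

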